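Lay out the batch reference set of containers

TASK

Lay out the reference set for this batch of sorted plastics on the four round pads, each container upright in the middle of its pad: the wide white jar on the middle pad with its metal lid closed fully down on it, the tall milky-clear standing bottle on the pad behind the jar (the far side from the robot), the small vial on the pad between the jar and the white scanner, and the flat amber flask on the jar's other side. Leave everything standing free and still.

Things in the scene. Friction and masses are not known exactly. Their poses are not given: they have to be found in the camera images.
- jar: Wide white plastic cream jar without its lid, a solid upright cylinder 60 mm across and 45 mm high to its shoulder, with a narrower neck 48 mm across rising another 10 mm (55 mm in all). Origin at the centre of its underside, z up along its axis. About 90 g.
- lid: Plain metal lid of the jar, a cap 60 mm across and 22 mm high lying open side down, skirt wall 3 mm (hole 54 mm across, 14 mm deep, 3 mm play all round the jar's neck). Origin at the centre of its open lower rim, z up along its axis towards its closed top. Closed on the jar, its rim rests on the jar's shoulder, 45 mm above the jar's origin. About 40 g.
- tall_bottle: Tall milky-clear plastic bottle, the only one standing on the bench itself: cylinder 48 mm across up to 112 mm, then a short shoulder and a white cap 26 mm across with its top at 135 mm. Origin at the centre of its underside, z up along its axis. About 80 g.
- flask: Flat amber flask, upright: rectangular body 56 mm wide (its x axis) by 34 mm thick (its y axis), 70 mm high, with a black cap 24 mm across whose top is at 95 mm. Origin at the centre of its underside, z up. It starts at any yaw. About 100 g.
- vial: Small amber vial, upright: cylinder 28 mm across up to 45 mm, then a black cap 22 mm across with its top at 70 mm. Origin at the centre of its underside, z up along its axis. About 40 g.
- pad_mid: Flat round dark rubber pad with a thin steel rim, 84 mm across, 4 mm thick, fixed to the bench; origin at the centre of its underside (bench height), z up. All four pads look alike; this is the one in the middle: the other three lie to its left, to its right and behind it.
- pad_left: Flat round dark rubber pad with a thin steel rim, 84 mm across, 4 mm thick, fixed to the bench; origin at the centre of its underside (bench height), z up. All four pads look alike; this is the one to the left (+y) of the middle pad as the robot sees it, about 145 mm from it.
- pad_right: Flat round dark rubber pad with a thin steel rim, 84 mm across, 4 mm thick, fixed to the bench; origin at the centre of its underside (bench height), z up. All four pads look alike; this is the one to the right (-y) of the middle pad as the robot sees it, about 145 mm from it.
- pad_back: Flat round dark rubber pad with a thin steel rim, 84 mm across, 4 mm thick, fixed to the bench; origin at the centre of its underside (bench height), z up. All four pads look alike; this is the one behind the middle pad, on the far side from the robot (+x), about 106 mm from it.
- scanner: White desktop plastics scanner, a fixed box 120 (x) by 110 (y) by 82 mm high with a black round glass port on its top; it stands at the left (+y) or the right (-y) end of the work area, a grey label printer of like size at the other end. Origin at the centre of its underside, z up.
Mind the look-alikes: they are no part of the job. Leave any pink look-alike of the scanner alone.

How it is judged:
By the outcome, as a careful person would: the job done as asked, in the order asked, and still so for the second after the job is handed in, with the robot touching nothing.
It also fails if it takes over 128 s, if anything falls off the work surface, if the arm or the gripper's body presses on something with over 40 N, if the wrist force passes 120 N, or if a joint passes its speed limit or range.

ROBOT

A 7-joint arm with a two-finger parallel gripper is mounted at the origin on the work surface. World frame = base frame: x ahead of the robot, y to its left, z up, the work surface at z = 0. Lengths are in m, angles in rad, forces in N, time in s.
With the tool pointing down it reaches from about 0.425 to 0.925 m from the base axis. Payload 6.8 kg.
Tool frame: the origin (TCP) lies on the front face of the gripper's body, between the roots of the fingers; the fingertips stand 73 mm ahead of it and the grasp point (between the pads) lies 54 mm ahead of it (bot.finger_overhang is the z of the fingertips in the tool frame, in m); z points along the fingers, y is the line along which they close (so a half turn about z gives the same grasp; the last joint's range is limited). The gripper opens to 85 mm and grips with 20 to 120 N. Pads are 22 mm wide; open, the fingers measure 114 mm over their backs; the gripper's body (76 mm by 85 mm) begins 54 mm behind the grasp point. The pads swing forward as they close: fully open they stand 13 mm farther back than shut.
Start: joints at [1.002, 0.477, 0.022, 1.555, -0.011, 1.109, -0.083], TCP at [0.3, -0.605, 0.304] pointing down, gripper open.
Joint ranges: [-2.96, 2.96], [-0.34, 2.1], [-1.41, 1.46], [0.24, 2.44], [-1.37, 4.51], [0.17, 1.92], [-2.96, 2.96]. Speed limits (rad/s): [2.39, 2.39, 3.14, 3.14, 3.14, 3.14, 3.14].

INTERFACE

Orientations are given as a unit quaternion [w, x, y, z].
In Python, from station import bot gives the robot as it stands.
- The arm moves only by the tool servo_tool, never from a script. Its argument "motion" is one flat list of numbers, 7 for each row, row after row: the shift along the tool's x, y, z as a fraction of full scale, then the turn, a rotation vector about the tool's x, y, z as a fraction of full scale, then the closure, from 0 (fully open) to 1 (shut). In form: [tx, ty, tz, ax, ay, az, gripper, tx, ty, tz, ax, ay, az, gripper, ...]. A call has 1 to 5 rows; each row shifts and turns the commanded pose from where the row before left it, along the tool's axes as they then stand; what a row does not reach is not made up. Full scale, the value 1, is 0.02 m for a shift and 0.15 rad for a turn. A row lasts 1/8 s, in which the tool goes at most 62.5 mm and 10.7 degrees, less where a joint would pass 70% of its speed; a pose out of reach is approached as far as the arm can. A call with a number of a shift or a turn outside -1 to 1 is refused whole. A call with a gripper value outside its range is refused whole. The fingers move at their own pace and stop on an object; "grip_force" is the grip in N (left out, the last holds). Time passes only in rows, so rows that do not move let the fingers close. It gives the time, the measured TCP pose, the force, the opening and the grip force at its end, in the units of the state.
- bot.get_obs(): the state, without advancing time (a new reading comes with each control period).
- bot.read_camera(name): name is "scene" or "top"; returns the picture (480x640x3 uint8, red, green, blue); there is no depth.
- bot.get_calibration(name): a dict with "mtx" (3x3 intrinsics, pixels), "rvec" (rotation vector, rad) and "tvec" (3), from world to camera coordinates, as OpenCV has them. Camera axes: x right, y down, z forward; pixel columns grow to the right and rows downward; lengths in m; the calibration is good to about 2 mm. A picture is of the moment at which its call begins. get_calibration takes no time and is no camera call.
- bot.hand_in(): hands the job in; it is judged then, once.
Trained networks look in the newest picture that a camera, given by its name, has taken for a name from the list of things; names that differ only in an ending like _2 or _b are one class to them, and where a whole thing is asked for, a point or a joint stands for the part that bears it (a point fixed in the world has none). Each returns a list of dicts, best first, with "p" (0 to 1); they miss things now and then, are a little off and sometimes report something else, mostly with a low value. They report only what shows in the picture. A call takes as long as a camera call. They do not tell look-alikes from the thing itself.
- bot.boxes_of(camera, name): "uv" ([column, row] in pixels, amid what is visible of it).
The state is a dict: "t": time; "q": joint angles; "joint_vel": joint speeds; "joint_torque": joint torques, N m; "eef_pos": TCP position; "tool_rot": TCP orientation; "contact_force": force on the tool from outside, world axes, zero at the start; "torque": the same for the moment, N m; "gripper_width": opening from 0.0 (shut) to 1.0 (fully open); "grasp_force": force on a finger pad.
Only numpy, scipy, OpenCV 4.12 (cv2) and the standard library are available. Lean on these libraries where they do the work, as an engineer would, in place of code of your own. Each camera call takes 0.05 s, during which the arm holds its last target. There are 200 camera calls.

## Working session

There is one attempt and no reset: what is moved stays moved. The work goes in short steps, Python scripts to look and compute and a tool call to move; the robot and the scene stay as the last step left them, time stands still between calls to the robot, and variables do not carry over. Pictures are saved under pics/ and viewed, at most 17 in all, crops included, and the job is handed in when it is done.

Besides the shell and the picture viewer there is one more tool, called after "Emit:" as name(argument=value, ...) on one line, values as JSON. servo_tool: Moves the arm, as the interface text tells. Shift numbers are shares of 0.02 m and turn numbers shares of 0.15 rad, none past 1 either way. Its arguments: {"type":"object","properties":{"motion":{"type":"array","items":{"type":"number","minimum":-1,"maximum":1}},"grip_force":{"type":"number"}},"required":["motion"]}

```bash
mkdir -p pics; python3 - <<'E'
from station import bot
import cv2
o=bot.get_obs();print(o)
for c in("scene","top"):
    im=bot.read_camera(c);cv2.imwrite(f"pics/{c}0.png",im[:,:,::-1])
    k=bot.get_calibration(c);R=cv2.Rodrigues(k["rvec"])[0];print(c,k["mtx"].tolist(),(-R.T@k["tvec"].ravel()),R.tolist())
    for n in["jar","lid","tall_bottle","flask","vial","pad_mid","scanner"]:
        print(c,n,[( [round(float(x)) for x in d["uv"]],round(d["p"],2)) for d in bot.boxes_of(c,n)])
E
```

```text
{'t': 0.0, 'q': array([ 1.00190183,  0.47781549,  0.02231981,  1.55643726, -0.01153406,
        1.10929566, -0.08309709]), 'joint_vel': array([-7.59702746e-04,  9.07864251e-04, -1.46546493e-03,  5.49877182e-04,
        2.03643511e-05, -1.95029661e-04,  1.47457171e-03]), 'joint_torque': array([ 6.86076032e-05, -5.96469319e+01,  1.60800129e+00, -2.81208390e+01,
        1.25310535e-02,  9.39571444e-03,  1.13520414e-05]), 'eef_pos': array([ 0.29995722, -0.60418411,  0.30292087]), 'tool_rot': array([-8.77816580e-04,  9.73572246e-01,  2.28377421e-01, -2.55626492e-04]), 'contact_force': array([-0.12488591,  0.02154786, -0.09186167]), 'torque': array([0.02288616, 0.02865706, 0.01320022]), 'grasp_force': 0.0, 'gripper_width': 1.000182276366325}
scene [[490.76871464728873, 0.0, 327.2035467233405], [0.0, 490.76871464728873, 235.85434609036122], [0.0, 0.0, 1.0]] [ 1.59156214 -0.24629504  0.81103584] [[0.23216602137142195, 0.9726642831451979, -0.0048094505094174456], [0.5503231597034497, -0.13543092176496996, -0.8238949479902773], [-0.8020245372895867, 0.1886336601021374, -0.5667221399079936]]
sc
[... 165 characters left out ...]
cene pad_mid [([342, 262], 0.82), ([455, 239], 0.7), ([402, 222], 0.65)]
scene scanner [([505, 208], 0.81), ([450, 177], 0.56)]
top [[617.2759646168789, 0.0, 329.45700027600327], [0.0, 617.2759646168789, 239.27840709817755], [0.0, 0.0, 1.0]] [0.27905311 0.00398844 1.66946638] [[-0.02121754220142935, -0.9997024398826658, -0.012035264665769367], [-0.9907332923674675, 0.022639444117832475, -0.13392161500203537], [0.1341542369724058, 0.00908224986884229, -0.9909188430137311]]
top jar [([244, 262], 0.77)]
top lid [([197, 249], 0.61)]
top tall_bottle [([208, 198], 0.9)]
top flask [([426, 258], 0.58)]
top vial []
top pad_mid []
top scanner [([124, 256], 0.74), ([149, 330], 0.72), ([198, 248], 0.6)]
```

View pics/scene0.png

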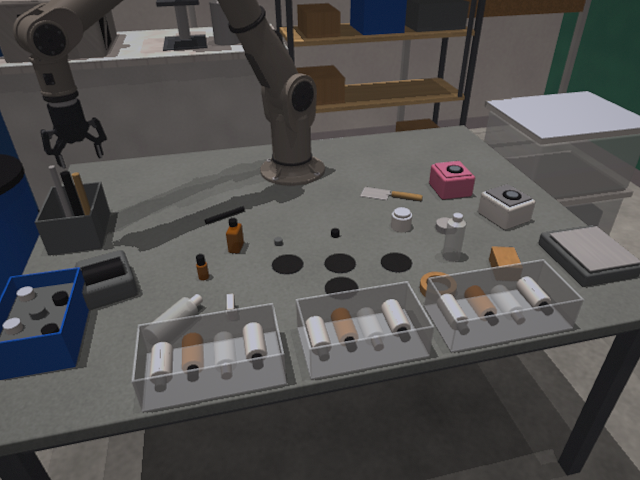

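View pics/top0.png

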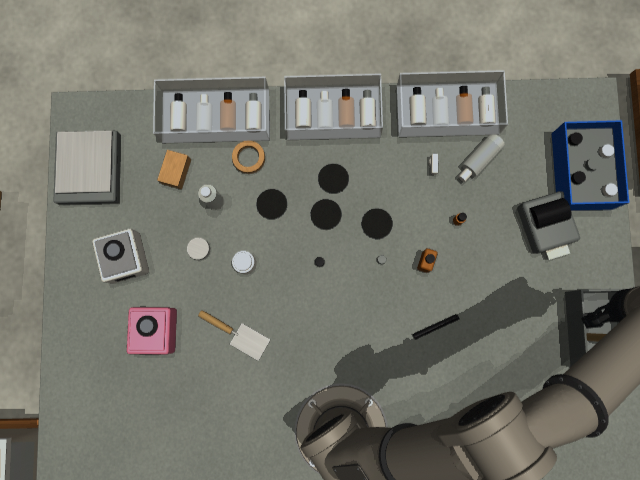

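The scene shows the white scanner on the +y side (top 118,256), so the vial goes on the left pad (272,204) and the flask on the right pad (377,223). The other targets in the top view are jar 243,262, lid 198,248, bottle 207,195, vial 459,219, flask 428,260, pad_mid 326,214 and pad_back 333,179. The pink scanner at 150,330 gets ignored.

```bash
cat >h.py <<'E'
import numpy as np,cv2
from station import bot
def cal(c):
    k=bot.get_calibration(c);return k["mtx"],cv2.Rodrigues(k["rvec"])[0],np.ravel(k["tvec"])
def ray(c,uv,z):
    K,R,t=cal(c);d=R.T@np.linalg.inv(K)@np.array([uv[0],uv[1],1.]);C=-R.T@t
    return (C+d*(z-C[2])/d[2])[:2]
def proj(c,P):
    k=bot.get_calibration(c);return cv2.projectPoints(np.float64(P).reshape(-1,3),k["rvec"],k["tvec"],k["mtx"],None)[0].reshape(-1,2)
def circ(x,y,z,r):
    a=np.linspace(0,2*np.pi,40);return np.c_[x+r*np.cos(a),y+r*np.sin(a),0*a+z]
def draw(c,im,things,box,s,out):
    x0,y0,x1,y1=box;I=cv2.resize(im[y0:y1,x0:x1,::-1],None,fx=s,fy=s,interpolation=cv2.INTER_CUBIC)
    for P in things:
        p=((proj(c,P)-[x0,y0]+.5)*s).astype(int);cv2.polylines(I,[p],True,(0,255,0),1)
    cv2.imwrite(out,I)
E
python3 - <<'E'
from h import *
T=cv2.imread("pics/top0.png")[:,:,::-1];S=cv2.imread("pics/scene0.png")[:,:,::-1]
def seg(c,im,uv,r,f):
    u,v=uv;p=im[v-r:v+r,u-r:u+r].astype(int);m=f(p).astype(np.uint8)
    n,l,st,ce=cv2.connectedComponentsWithStats(m);i=1+np.argmax(st[1:,4]);return ce[i]+[u-r,v-r],st[i,2:5]
dark=lambda p:p.max(2)<38
G={}
for n,a,b in[("mid",(326,214),(340,263)),("left",(272,204),(397,262)),("right",(377,223),(288,264)),("back",(333,179),(341,287))]:
    for c,im,uv in(("top",T,a),("scene",S,b)):
        q,s=seg(c,im,uv,22,dark);print(n,c,q.round(1),s,ray(c,q,.004).round(4))
for n,a,b,z in[("jar",(243,262),(402,214),.055),("lid",(198,248),(445,224),.022),("bot",(207,190),(457,216),.135),("vial",(462,217),(201,258),.07),("flask",(430,258),(234,222),.095)]:
    print(n,ray("top",a,z).round(4),ray("scene",b,z).round(4))
draw("top",T,[],(180,170,280,280),5,"pics/c1.png")
draw("top",T,[],(410,200,480,280),6,"pics/c2.png")
draw("scene",S,[],(380,195,480,265),6,"pics/c3.png")
draw("scene",S,[],(190,210,260,285),6,"pics/c4.png")
a=[cv2.imread(f"pics/c{i}.png") for i in(1,2,3,4)]
def pad(i):return cv2.copyMakeBorder(i,0,560-i.shape[0],0,0,0)
cv2.imwrite("pics/A.png",cv2.hconcat([cv2.resize(pad(a[0]),(400,448)),cv2.resize(pad(a[2]),(400*600//500,448))])[:,:800])
cv2.imwrite("pics/B.png",cv2.hconcat([cv2.resize(pad(a[1]),(336,448)),cv2.resize(pad(a[3]),(336,448))]))
E
```

```text
mid top [325.4 213.9] [ 30  29 696] [0.5749 0.0288]
mid scene [339.6 263. ] [ 30  19 441] [0.5827 0.0248]
left top [271.3 203.6] [ 30  30 692] [0.607 0.177]
left scene [395.8 262.3] [ 30  18 433] [0.6153 0.1723]
right top [376.5 223.1] [ 30  30 700] [ 0.5461 -0.1101]
right scene [287.1 264.1] [ 31  19 441] [ 0.5535 -0.1129]
back top [332.9 178.1] [ 29  29 671] [0.6745 0.0061]
back scene [339.7 284.9] [ 33  16 357] [0.6704 0.0022]
jar [0.4425 0.2475] [0.4646 0.2421]
lid [0.4865 0.3738] [0.4978 0.3662]
bot [0.6203 0.3266] [0.627  0.3244]
vial [ 0.5466 -0.3299] [ 0.5625 -0.3294]
flask [ 0.438  -0.2377] [ 0.4544 -0.2361]
```

View pics/A.png

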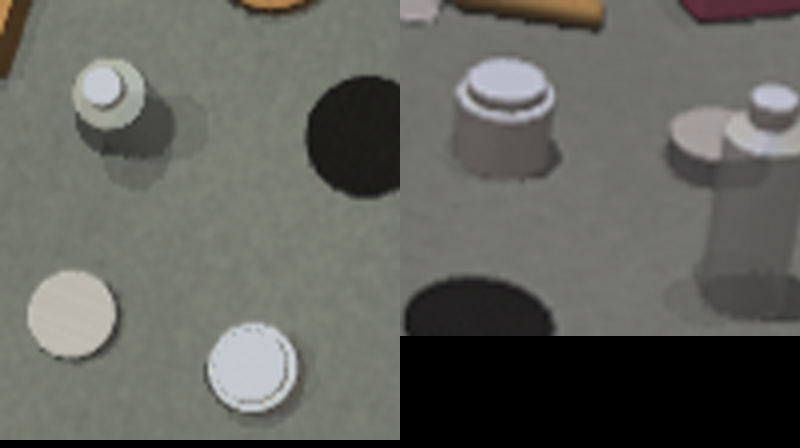

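View pics/B.png

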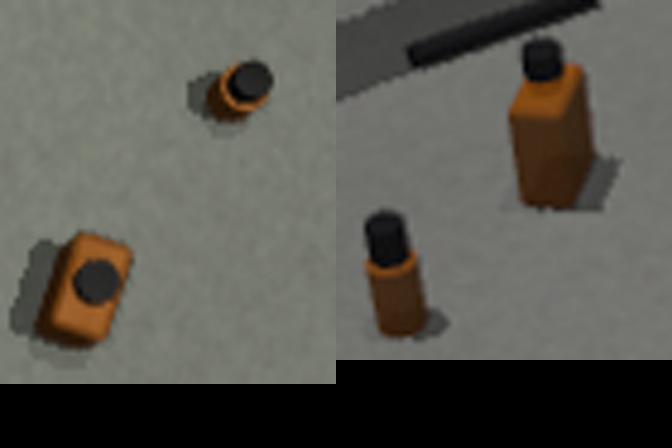

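The jar is at top ~(243,262) with its open white neck showing, the lid at (198,248), and the bottle at (206,194). The vial is at (461,218) with its cap leaning away, and the flask is at (429,260) with its long side tilted about 20° from vertical in the image. The two cameras disagree by about 8 mm, so I'll fit the silhouettes in each.

```bash
cat >>h.py <<'E'
from scipy.optimize import fsolve
def blob(im,uv,r,f):
    u,v=map(int,uv);p=im[v-r:v+r,u-r:u+r].astype(int);m=f(p).astype(np.uint8)
    n,l,st,ce=cv2.connectedComponentsWithStats(m);i=1+np.argmax(st[1:,4]);return ce[i]+[u-r,v-r],st[i,2:5]
def hullc(c,x,y,cyls):
    m=np.zeros((480*8,640*8),np.uint8) if 0 else None
    P=np.vstack([circ(x,y,z,r) for r,z in cyls]);h=cv2.convexHull(proj(c,P).astype(np.float32));M=cv2.moments(h);return np.array([M['m10'],M['m01']])/M['m00'],cv2.boundingRect(h)[2:]
def fit(c,im,uv,r,f,cyls):
    q,s=blob(im,uv,r,f);x0=ray(c,q,cyls[0][1])
    X=fsolve(lambda X:hullc(c,X[0],X[1],cyls)[0]-q,x0,epsfcn=1e-6);return X,s,hullc(c,X[0],X[1],cyls)[1],q
dark=lambda p:p.max(2)<55
white=lambda p:p.min(2)>165
beige=lambda p:p.min(2)>135
amber=lambda p:(p[...,0]-p[...,2]>25)
E
python3 - <<'E'
from h import *
T=cv2.imread("pics/top0.png")[:,:,::-1];S=cv2.imread("pics/scene0.png")[:,:,::-1]
for n,a in dict(jar=(243,262),lid=(198,248),cap=(205,191),vcap=(462,217),bg=(230,230)).items():print(n,T[a[1],a[0]])
for n,a in dict(jar=(402,212),jside=(402,226),lid=(443,223),cap=(457,215),vcap=(201,258)).items():print(n,S[a[1],a[0]])
for n,c,im,uv,r,f,cy in[
("jar","top",T,(243,262),16,beige,[(.03,.045),(.024,.055)]),
("jar","top",T,(243,262),16,white,[(.03,.045),(.024,.055)]),
("jartop","scene",S,(402,212),12,lambda p:p.min(2)>165,[(.024,.055)]),
("jar","scene",S,(402,216),16,lambda p:p.min(2)>125,[(.03,.045),(.024,.055)]),
("lid","top",T,(198,248),16,beige,[(.03,.022),(.03,.018)]),
("cap","top",T,(205,191),9,lambda p:p.min(2)>180,[(.013,.135)]),
("cap","scene",S,(457,216),9,lambda p:p.min(2)>165,[(.013,.135)]),
("vcap","top",T,(462,217),9,dark,[(.011,.07),(.011,.045)]),
("vcap","scene",S,(201,258),9,dark,[(.011,.07),(.011,.045)]),
("vial","scene",S,(202,268),17,amber,[(.014,.045),(.014,.0)]),
("fcap","top",T,(430,259),9,dark,[(.012,.095),(.012,.07)]),
("fcap","scene",S,(234,223),9,dark,[(.012,.095),(.012,.07)])]:
    X,s,h,q=fit(c,im,uv,r,f,cy);print(n,c,X.round(4),"blob",s,"model",h,q.round(1))
m=amber(T[240:280,410:450].astype(int)).astype(np.uint8);print(cv2.minAreaRect(cv2.findNonZero(m)))
E
```

```text
jar [195 202 206]
lid [186 183 174]
cap [196 202 207]
vcap [39 39 39]
bg [119 123 112]
jar [187 188 201]
jside [91 86 84]
lid [162 156 155]
cap [187 187 201]
vcap [21 20 22]
jar top [0.4461 0.2501] blob [ 22  23 394] model (23, 24) [242.6 261.1]
jar top [0.4458 0.2509] blob [ 22  22 355] model (24, 24) [242.3 261.2]
jartop scene [0.4503 0.2443] blob [ 18  10 102] model (18, 9) [401.  211.4]
jar scene [0.4465 0.2475] blob [ 21  14 179] model (21, 13) [401.3 212.8]
lid top [0.4869 0.3759] blob [ 22  21 373] model (23, 24) [197.4 248. ]
cap top [0.6182 0.3321] blob [ 9  9 66] model (11, 11) [204.9 190.9]
cap scene [0.651 0.299] blob [12  6 35] model (12, 7) [451.9 222.2]
vcap top [ 0.5497 -0.3312] blob [10  8 59] model (11, 11) [461.5 216.6]
vcap scene [ 0.551  -0.3333] blob [ 9 12 85] model (12, 15) [200.  259.5]
vial scene [ 0.5556 -0.333 ] blob [ 13  18 156] model (15, 21) [202.2 271.3]
fcap top [ 0.4384 -0.2383] blob [10  8 60] model (11, 11) [429.5 258.3]
fcap scene [ 0.4344 -0.2401] blob [ 8  9 65] model (11, 14) [232.4 222.2]
((17.200000762939453, 19.899999618530273), (14.862703323364258, 23.084625244140625), 18.43494987487793)
```

Emit:
servo_tool(motion=[1,-1,0,0,0,1,0,1,-1,0,0,0,1,0,1,-1,0,0,0,1,0,1,-1,0,0,0,0.07,0,1,-1,0,0,0,0,0], grip_force=40)

```text
t: 1.42
eef_pos: [0.3791, -0.4887, 0.3041]
tool_rot: [0.0, 1.0, 0.0, 0.0]
contact_force: [0.3, -0.1, 0.3]
gripper_width: 1.0
grasp_force: 0.0
```

Emit:
servo_tool(motion=[1,-1,0,0,0,0,0,1,-1,0,0,0,0,0,0,-1,0,0,0,0,0,0,-1,0,0,0,0,0,0,-1,0,0,0,0,0])

```text
t: 2.05
eef_pos: [0.4174, -0.3887, 0.304]
tool_rot: [0.0, 1.0, -0.001, -0.0]
contact_force: [-0.0, -0.5, 0.5]
gripper_width: 1.001
grasp_force: 0.0
```

Emit:
servo_tool(motion=[0.8,-1,0,0,0,0,0,0.7,-1,0,0,0,0,0,0,-1,0,0,0,0,0,0,-1,0,0,0,0,0,0,-1,0,0,0,0,0])

```text
t: 2.68
eef_pos: [0.4476, -0.2884, 0.3039]
tool_rot: [0.0, 1.0, -0.0, -0.0]
contact_force: [-0.1, 0.6, -0.5]
gripper_width: 0.998
grasp_force: 0.0
```

Emit:
servo_tool(motion=[0,-1,0,0,0,0,0,0,-1,0,0,0,0,0,0,-1,0,0,0,0,0,0,-1,0,0,0,0,0,0,-1,0,0,0,0,0])

```text
t: 3.3
eef_pos: [0.448, -0.1883, 0.304]
tool_rot: [0.0, 1.0, 0.0, 0.0]
contact_force: [0.4, 1.1, 0.7]
gripper_width: 0.997
grasp_force: 0.0
```

Emit:
servo_tool(motion=[0,-1,0,0,0,0,0,0,-1,0,0,0,0,0,0,-1,0,0,0,0,0,0,-1,0,0,0,0,0,0,-1,0,0,0,0,0])

```text
t: 3.92
eef_pos: [0.4479, -0.0884, 0.304]
tool_rot: [0.0, 1.0, 0.0, 0.0]
contact_force: [0.3, 0.2, 0.3]
gripper_width: 0.999
grasp_force: 0.0
```

Emit:
servo_tool(motion=[0,-1,0,0,0,0,0,0,-1,0,0,0,0,0,0,-1,0,0,0,0,0,0,-1,0,0,0,0,0,0,-1,0,0,0,0,0])

```text
t: 4.55
eef_pos: [0.4478, 0.0115, 0.304]
tool_rot: [0.0, 1.0, 0.0, 0.0]
contact_force: [0.7, 0.4, -0.4]
gripper_width: 1.0
grasp_force: 0.0
```

Emit:
servo_tool(motion=[0,-1,0,0,0,0,0,0,-1,0,0,0,0,0,0,-1,0.5,0,0,0,0,0,-1,1,0,0,0,0,0,-1,1,0,0,0,0])

```text
t: 5.18
eef_pos: [0.4479, 0.1114, 0.2536]
tool_rot: [0.0, 1.0, 0.0, 0.0]
contact_force: [-0.2, -0.0, -0.6]
gripper_width: 1.002
grasp_force: 0.0
```

Emit:
servo_tool(motion=[0,-1,1,0,0,0,0,0,-1,1,0,0,0,0,0,-1,1,0,0,0,0,0,-1,1,0,0,0,0,0,-1,0,0,0,0,0])

```text
t: 5.8
eef_pos: [0.4469, 0.2109, 0.1725]
tool_rot: [0.001, 1.0, 0.0, -0.001]
contact_force: [-0.2, -0.3, 0.1]
gripper_width: 0.997
grasp_force: 0.0
```

Emit:
servo_tool(motion=[0,-1,0,0,0,0,0,0,-0.8,0,0,0,0,0,0,0,0,0,0,0,0,0,0,0,0,0,0,0])

```text
t: 6.3
eef_pos: [0.4483, 0.2458, 0.1739]
tool_rot: [0.0, 1.0, -0.0, 0.0]
contact_force: [0.2, -0.2, -0.7]
gripper_width: 0.999
grasp_force: 0.0
```

```bash
python3 - <<'E'
from h import *
o=bot.get_obs();print(o["eef_pos"],o["tool_rot"],o["q"],o["t"])
x,y,z=o["eef_pos"]
for c,b in(("top",(190,210,300,310)),("scene",(360,150,470,250))):
    im=bot.read_camera(c)
    draw(c,im,[circ(.447,.248,.045,.03),circ(.447,.248,.055,.024),[(x-.011,y+.0425,z-.06),(x+.011,y+.0425,z-.06),(x+.011,y-.0425,z-.06),(x-.011,y-.0425,z-.06)]],b,4,f"pics/g_{c}.png")
cv2.imwrite("pics/g.png",cv2.hconcat([cv2.imread("pics/g_top.png"),cv2.imread("pics/g_scene.png")])[:,:800])
E
```

```text
[0.44827402 0.24583296 0.17394108] [ 3.44089565e-04  9.99999926e-01 -1.70773591e-04  3.72413383e-05] [-0.33870024  0.40625956 -0.34684151  2.03771024  0.20367872  0.73017278
 -2.38315596] 6.3
```

View pics/g.png

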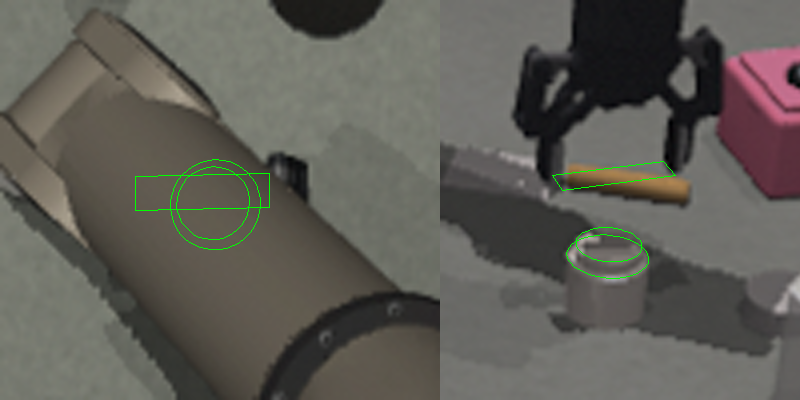

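In the scene view the jar outline, at about (607,270) in the crop, matches the estimate to within 1 mm. The fingers straddle it, so I'm descending.

Emit:
servo_tool(motion=[0,0,1,0,0,0,0,0,0,1,0,0,0,0,0,0,1,0,0,0,0,0,0,1,0,0,0,0,0,0,0.45,0,0,0,0])

```text
t: 7.02
eef_pos: [0.448, 0.2455, 0.084]
tool_rot: [0.001, 1.0, -0.0, -0.001]
contact_force: [-0.7, -0.9, 0.4]
gripper_width: 1.0
grasp_force: 0.0
```

Emit:
servo_tool(motion=[0,0,0,0,0,0,0.5,0,0,0,0,0,0,1,0,0,0,0,0,0,1,0,0,0,0,0,0,1,0,0,0,0,0,0,1])

```text
t: 7.65
eef_pos: [0.4487, 0.2467, 0.0857]
tool_rot: [-0.0, 1.0, 0.0, 0.001]
contact_force: [-0.7, -0.3, 6.3]
gripper_width: 0.684
grasp_force: 43.5
```

Emit:
servo_tool(motion=[0,0,-1,0,0,0,1,0,0,-1,0,0,0,1,0,0,-1,0,0,0,1,0.6,1,0,0,0,0,1,0.6,1,0,0,0,0,1])

```text
t: 8.28
eef_pos: [0.4725, 0.2063, 0.1453]
tool_rot: [-0.0, 1.0, 0.001, 0.0]
contact_force: [0.9, -0.5, -1.5]
gripper_width: 0.687
grasp_force: 43.3
```

Emit:
servo_tool(motion=[0.6,1,0,0,0,0,1,0.6,1,0,0,0,0,1,0.6,1,0,0,0,0,1,0.6,1,0,0,0,0,1,0.6,1,0,0,0,0,1])

```text
t: 8.9
eef_pos: [0.5325, 0.1058, 0.1449]
tool_rot: [-0.0, 1.0, 0.0, -0.0]
contact_force: [-0.6, 0.0, -1.0]
gripper_width: 0.686
grasp_force: 43.3
```

Emit:
servo_tool(motion=[0.6,1,0,0,0,0,1,0.6,1,0,0,0,0,1,0.6,1,0,0,0,0,1,0.6,1,0,0,0,0,1,0,0,0,0,0,0,1])

```text
t: 9.52
eef_pos: [0.5808, 0.0244, 0.1447]
tool_rot: [0.0, 1.0, -0.002, 0.0]
contact_force: [-0.6, -0.4, -0.2]
gripper_width: 0.682
grasp_force: 43.3
```

```bash
python3 - <<'E'
from h import *
o=bot.get_obs();print(o["eef_pos"],o["t"],o["gripper_width"])
S=cv2.imread("pics/scene0.png")[:,:,::-1];T=cv2.imread("pics/top0.png")[:,:,::-1]
g=cv2.cvtColor(S,7);gt=cv2.cvtColor(T,7)
# column/row profile across mid pad
print("scene col340",g[246:282,340].tolist());print("scene row263",g[263,318:364].tolist())
print("top col326",gt[192:236,326].tolist());print("top row214",gt[214,304:348].tolist())
for n,u,v,w in(("mid",.5749,.0288,.004),("mids",.5827,.0248,.004)):
  for c in("scene","top"):
    p=proj(c,circ(u,v,.004,.042));print(n,c,p.min(0).round(1),p.max(0).round(1))
im=bot.read_camera("scene")
draw("scene",im,[circ(.579,.026,.004,.042),circ(.607+.0015,.174,.004,.042),circ(.5495,-.111,.004,.042),circ(o["eef_pos"][0],o["eef_pos"][1],.109,.03)],(260,180,420,300),5,"pics/p1.png")
E
```

```text
[0.58080284 0.02441697 0.14474847] 9.525 0.6823552921775395
scene col340 [114, 114, 114, 114, 113, 114, 117, 77, 28, 32, 33, 33, 33, 35, 33, 32, 35, 33, 33, 34, 35, 34, 34, 34, 34, 32, 40, 83, 108, 116, 92, 51, 31, 34, 32, 35]
scene row263 [108, 110, 110, 110, 111, 105, 65, 30, 32, 33, 33, 33, 33, 35, 34, 33, 35, 32, 34, 35, 34, 35, 33, 34, 34, 34, 33, 34, 34, 34, 34, 35, 34, 32, 33, 33, 29, 62, 108, 115, 114, 113, 114, 115, 115, 115]
top col326 [93, 116, 118, 120, 121, 119, 108, 47, 29, 27, 28, 27, 27, 26, 28, 28, 28, 30, 29, 30, 30, 31, 30, 25, 28, 29, 27, 29, 30, 29, 29, 29, 28, 28, 28, 25, 27, 50, 100, 121, 119, 119, 119, 119]
top row214 [121, 122, 120, 117, 118, 118, 89, 29, 30, 29, 29, 28, 27, 29, 28, 29, 29, 28, 28, 28, 29, 29, 30, 29, 27, 29, 29, 28, 30, 29, 30, 29, 28, 28, 27, 26, 31, 59, 116, 114, 117, 117, 117, 113]
mid scene [324.8 251.9] [355.9 270.8]
mid top [310.1 198.8] [340.8 229. ]
mids scene [324.  253.7] [355.3 272.8]
mids top [311.5 196. ] [342.2 226.2]
```

View pics/p1.png

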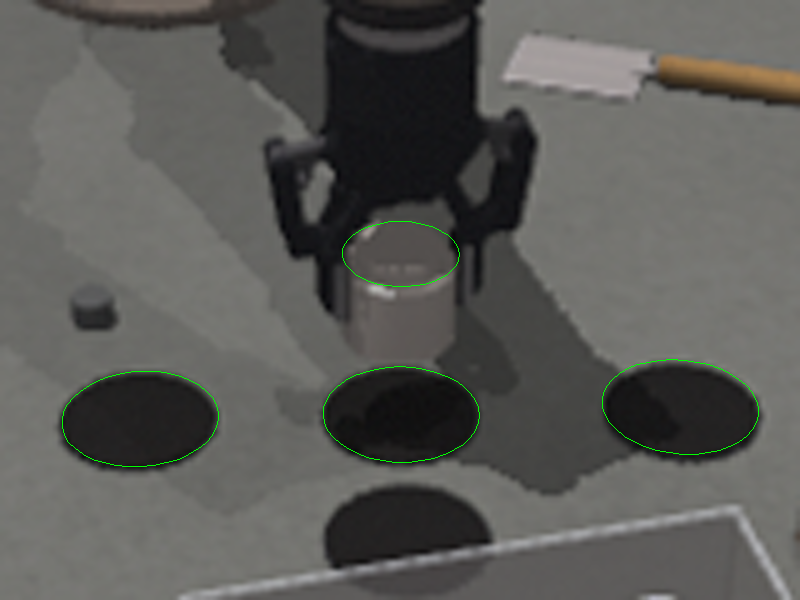

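Emit:
servo_tool(motion=[-0.14,0,1,0,0,0,1,0,0,1,0,0,0,1,0,0,0.5,0,0,0,1,0,0,0.23,0,0,0,1,0,0,0,0,0,0,1])

```text
t: 10.2
eef_pos: [0.5777, 0.0269, 0.0904]
tool_rot: [-0.0, 1.0, 0.0, 0.0]
contact_force: [0.5, 0.2, -0.7]
gripper_width: 0.688
grasp_force: 43.3
```

Emit:
servo_tool(motion=[0,0,0,0,0,0,0.2,0,0,0,0,0,0,0,0,0,0,0,0,0,0,0,0,-0.2,0,0,0,0,0,0,-0.5,0,0,0,0])

```text
t: 10.82
eef_pos: [0.5772, 0.0266, 0.1045]
tool_rot: [0.0, 1.0, 0.0, -0.0]
contact_force: [-0.2, 0.1, -0.3]
gripper_width: 1.002
grasp_force: 0.0
```

Emit:
servo_tool(motion=[0,0,-1,0,0,0,0,0,0,-1,0,0,0,0,0,0,-1,0,0,0,0,0,0,-1,0,0,0,0,0,-1,-1,0,0,0,0])

```text
t: 11.45
eef_pos: [0.5778, 0.0448, 0.2065]
tool_rot: [0.001, 1.0, -0.002, 0.001]
contact_force: [0.0, 1.4, 0.6]
gripper_width: 0.998
grasp_force: 0.0
```

Emit:
servo_tool(motion=[-0.5,-1,0,0,0,0,0,-0.5,-1,0,0,0,0,0,-0.5,-1,0,0,0,0,0,-0.5,-1,0,0,0,0,0,-0.5,-1,0,0,0,0,0])

```text
t: 12.08
eef_pos: [0.5273, 0.1473, 0.2059]
tool_rot: [-0.0, 1.0, 0.0, 0.001]
contact_force: [-0.1, 0.5, 0.2]
gripper_width: 1.006
grasp_force: 0.0
```

Emit:
servo_tool(motion=[0,-1,0,0,0,0,0,0,-1,0,0,0,0,0,0,-1,0,0,0,0,0,0,-1,0,0,0,0,0,0,-1,0,0,0,0,0])

```text
t: 12.7
eef_pos: [0.5275, 0.2479, 0.2042]
tool_rot: [0.0, 1.0, 0.0, -0.0]
contact_force: [0.1, 0.4, -0.2]
gripper_width: 1.0
grasp_force: 0.0
```

```bash
python3 - <<'E'
from h import *
o=bot.get_obs();print(o["eef_pos"],o["t"],o["gripper_width"])
I=[]
for c,b in(("scene",(300,220,380,300)),("top",(285,160,365,240))):
    im=bot.read_camera(c)
    for ux,uy in[(.578,.0245)]:
        draw(c,im,[circ(ux,uy,.049,.03),circ(ux,uy,.059,.024),circ(ux,uy,.004,.042)],b,5,f"pics/q{c}.png");I.append(cv2.imread(f"pics/q{c}.png"))
    for f in(beige,white):
        try:
            X,s,h,q=fit(c,im,(340,250) if c=="scene" else (325,210),18,f,[(.03,.049),(.024,.059)] if c=="top" or f is beige else [(.024,.059)]);print(c,X.round(4),s,h,q)
        except Exception as e:print(e)
cv2.imwrite("pics/q.png",cv2.hconcat(I))
E
```

```text
[0.52746511 0.2479302  0.20418089] 12.7 0.9998904409953445
scene [0.5752 0.0259] [ 23  16 226] (23, 16) [339.48230088 247.24336283]
scene [0.5834 0.0237] [ 22  14 180] (19, 12) [339.47222222 246.7       ]
top [0.575  0.0282] [ 22  21 369] (23, 23) [325.33333333 210.93224932]
top [0.5756 0.028 ] [ 22  21 341] (23, 23) [325.40762463 210.71554252]h.py:26: RuntimeWarning: The iteration is not making good progress, as measured by the 
 improvement from the last ten iterations.
  X=fsolve(lambda X:hullc(c,X[0],X[1],cyls)[0]-q,x0,epsfcn=1e-6);return X,s,hullc(c,X[0],X[1],cyls)[1],q
```

View pics/q.png

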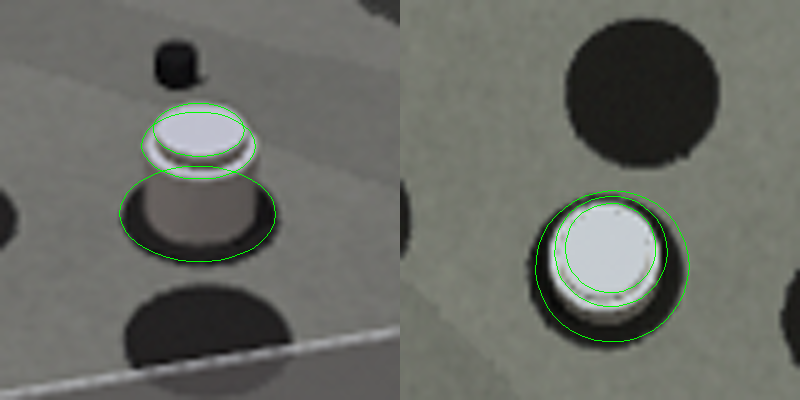

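Jar and pad agree to within 1 mm in the top view (jar 325.3,210.9), so the jar is centred. Next is the lid, with its offset taken relative to the top camera.

Emit:
servo_tool(motion=[-0.3,-1,0,0,0,0,0,-0.3,-1,0,0,0,0,0,-0.3,-1,0,0,0,0,0,-0.3,-1,0,0,0,0,0,-0.3,-1,0,0,0,0,0])

```text
t: 13.42
eef_pos: [0.4968, 0.3481, 0.2043]
tool_rot: [-0.0, 1.0, 0.0, 0.0]
contact_force: [0.5, 1.0, -0.2]
gripper_width: 1.003
grasp_force: 0.0
```

Emit:
servo_tool(motion=[-0.3,-1,1,0,0,0,0,-0.1,-0.25,1,0,0,0,0,0,0,1,0,0,0,0,0,0,1,0,0,0,0,0,0,0,0,0,0,0])

```text
t: 14.05
eef_pos: [0.4889, 0.3698, 0.1221]
tool_rot: [0.002, 1.0, -0.0, -0.001]
contact_force: [0.2, -0.1, 0.3]
gripper_width: 1.002
grasp_force: 0.0
```

```bash
python3 - <<'E'
from h import *
o=bot.get_obs();print(o["eef_pos"],o["t"],o["tool_rot"])
x,y,z=o["eef_pos"];im=bot.read_camera("scene")
draw("scene",im,[circ(.489,.373,.022,.03),circ(x,y,z-.065,.0425)],(390,160,510,260),5,"pics/l.png")
E
```

```text
[0.48893789 0.36982065 0.12208279] 14.05 [ 1.50670439e-03  9.99997784e-01 -4.48313869e-04 -1.40034934e-03]
```

View pics/l.png

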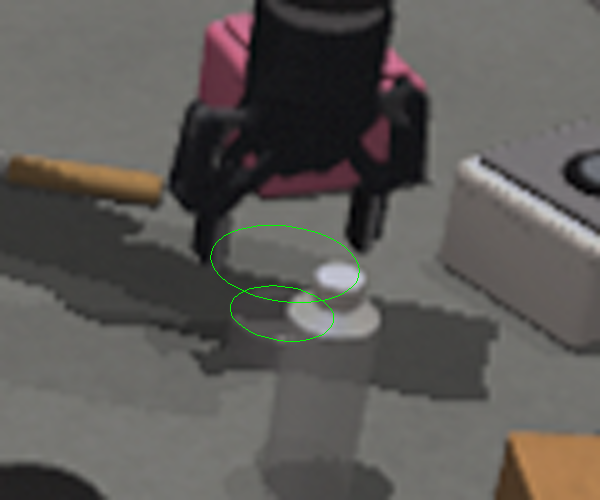

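Emit:
servo_tool(motion=[0,-0.1,1,0,0,0,0,0,0,1,0,0,0,0,0,0,0.3,0,0,0,0,0,0,0,0,0,0,0,0,0,0,0,0,0,0.3])

```text
t: 14.72
eef_pos: [0.4896, 0.3738, 0.0787]
tool_rot: [-0.0, 1.0, 0.0, 0.0]
contact_force: [-0.4, 0.4, -0.4]
gripper_width: 0.819
grasp_force: 0.0
```

Emit:
servo_tool(motion=[0,0,0,0,0,0,1,0,0,0,0,0,0,1,0,0,0,0,0,0,1,0,0,0,0,0,0,1,0,0,0,0,0,0,1])

```text
t: 15.35
eef_pos: [0.4898, 0.3739, 0.0794]
tool_rot: [-0.0, 1.0, 0.0, 0.001]
contact_force: [-1.4, -1.1, 6.2]
gripper_width: 0.685
grasp_force: 42.6
```

Emit:
servo_tool(motion=[0,0,-1,0,0,0,1,0,0,-1,0,0,0,1,0,0,-1,0,0,0,1,0,0,-1,0,0,0,1,0,0,-1,0,0,0,1])

```text
t: 15.98
eef_pos: [0.4895, 0.3736, 0.18]
tool_rot: [-0.0, 1.0, 0.0, 0.0]
contact_force: [-0.4, 0.4, -0.8]
gripper_width: 0.682
grasp_force: 42.9
```

Emit:
servo_tool(motion=[0.26,1,0,0,0,0,1,0.26,1,0,0,0,0,1,0.26,1,0,0,0,0,1,0.26,1,0,0,0,0,1,0.26,1,0,0,0,0,1])

```text
t: 16.6
eef_pos: [0.5158, 0.2717, 0.1779]
tool_rot: [0.0, 1.0, -0.0, -0.0]
contact_force: [0.4, -0.3, -0.9]
gripper_width: 0.682
grasp_force: 42.9
```

Emit:
servo_tool(motion=[0.26,1,0,0,0,0,1,0.26,1,0,0,0,0,1,0.26,1,0,0,0,0,1,0.26,1,0,0,0,0,1,0.26,1,0,0,0,0,1])

```text
t: 17.23
eef_pos: [0.5418, 0.1723, 0.1784]
tool_rot: [-0.0, 1.0, 0.0, 0.0]
contact_force: [-1.0, -0.2, -0.6]
gripper_width: 0.685
grasp_force: 42.9
```

Emit:
servo_tool(motion=[0.26,1,0,0,0,0,1,0.26,1,0,0,0,0,1,0.26,1,0,0,0,0,1,0.26,1,0,0,0,0,1,0.26,1,0,0,0,0,1])

```text
t: 17.85
eef_pos: [0.5677, 0.0722, 0.1783]
tool_rot: [-0.0, 1.0, 0.0, 0.0]
contact_force: [-0.4, 1.4, -0.4]
gripper_width: 0.685
grasp_force: 42.9
```

Emit:
servo_tool(motion=[0.26,1,0,0,0,0,1,0.26,1,0,0,0,0,1,0,0.36,0,0,0,0,1,0,0,0,0,0,0,1,0,0,0,0,0,0,1])

```text
t: 18.48
eef_pos: [0.5777, 0.0275, 0.1783]
tool_rot: [-0.0, 1.0, 0.001, -0.0]
contact_force: [-0.7, -0.3, -1.1]
gripper_width: 0.682
grasp_force: 42.9
```

```bash
python3 - <<'E'
from h import *
for _ in range(4):
    im=bot.read_camera("scene");o=bot.get_obs();print(o["eef_pos"])
x,y,z=o["eef_pos"];print(o["t"],o["tool_rot"],o["gripper_width"])
r=z-.0794
draw("scene",im,[circ(x,.0268,.059,.024),circ(x,y,r,.03),circ(x,y,r+.022,.03)],(290,170,390,270),6,"pics/m.png")
E
```

```text
[0.57769366 0.02753638 0.17836609]
[0.57773292 0.02747455 0.17837994]
[0.57774287 0.02730859 0.17835386]
[0.57780515 0.02713956 0.17833899]
18.675 [-1.25678742e-04  9.99999723e-01  7.33076627e-04  1.92237826e-05] 0.6808950236981601
```

View pics/m.png

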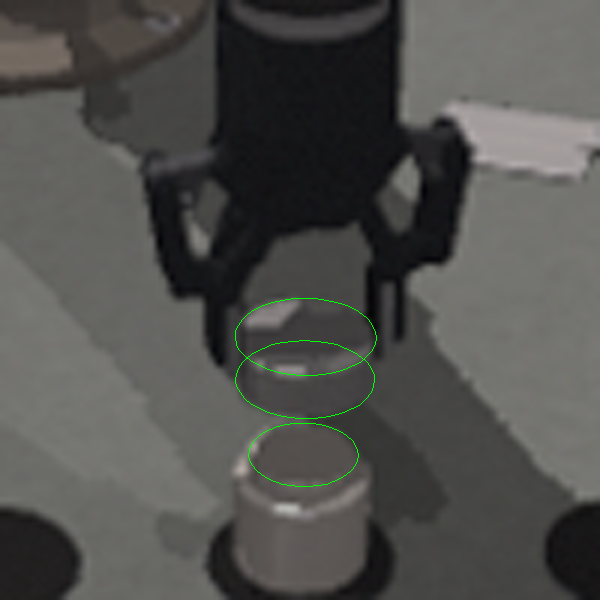

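Emit:
servo_tool(motion=[0,0,1,0,0,0,1,0,0,0.7,0,0,0,1,0,0,0.3,0,0,0,1,0,0,0.3,0,0,0,1,0,0,0,0,0,0,1])

```text
t: 19.3
eef_pos: [0.5778, 0.0264, 0.1321]
tool_rot: [0.0, 1.0, 0.0, -0.0]
contact_force: [-0.0, 0.3, -0.2]
gripper_width: 0.682
grasp_force: 42.9
```

Emit:
servo_tool(motion=[0,0,0.1,0,0,0,1,0,0,0.07,0,0,0,1,0,0,0,0,0,0,1])

```text
t: 19.68
eef_pos: [0.5779, 0.0264, 0.1289]
tool_rot: [0.0, 1.0, 0.0, 0.0]
contact_force: [-0.4, 0.1, 0.8]
gripper_width: 0.677
grasp_force: 42.9
```

Emit:
servo_tool(motion=[0,0,0,0,0,0,0.3,0,0,0,0,0,0,0,0,0,0,0,0,0,0,0,0,-0.3,0,0,0,0,0,0,-1,0,0,0,0])

```text
t: 20.3
eef_pos: [0.5772, 0.0263, 0.1546]
tool_rot: [0.0, 1.0, 0.0, -0.001]
contact_force: [0.2, 0.6, 0.0]
gripper_width: 1.002
grasp_force: 0.0
```

Emit:
servo_tool(motion=[0,0,-1,0,0,0,0,0,0,-1,0,0,0,0,0,0,-1,0,0,0,0,0,-1,-1,0,0,0,0,0,-1,0,0,0,0,0])

```text
t: 20.92
eef_pos: [0.5788, 0.0672, 0.2368]
tool_rot: [-0.0, 1.0, -0.0, 0.002]
contact_force: [0.3, 0.0, -0.5]
gripper_width: 1.002
grasp_force: 0.0
```

Emit:
servo_tool(motion=[0,-1,0,0,0,0,0,0,-1,0,0,0,0,0,0,-1,0,0,0,0,0,0,-1,0,0,0,0,0,0,-1,0,0,0,0,0])

```text
t: 21.55
eef_pos: [0.5778, 0.1678, 0.2347]
tool_rot: [0.0, 1.0, 0.0, -0.0]
contact_force: [0.6, -0.2, -0.3]
gripper_width: 1.003
grasp_force: 0.0
```

Emit:
servo_tool(motion=[0.4,-1,0,0,0,0,0,0.4,-1,0,0,0,0,0,0.4,-1,0,0,0,0,0,0.4,-1,0,0,0,0,0,0.4,-1,0,0,0,0,0])

```text
t: 22.18
eef_pos: [0.6185, 0.2677, 0.2348]
tool_rot: [0.0, 1.0, -0.0, 0.0]
contact_force: [0.2, 0.3, 0.9]
gripper_width: 1.0
grasp_force: 0.0
```

Emit:
servo_tool(motion=[0.1,-1,0,0,0,0,0,0,-1,0,0,0,0,0,0,-1,0,0,0,0,0,0,0,0,0,0,0,0])

```text
t: 22.68
eef_pos: [0.6187, 0.3291, 0.2349]
tool_rot: [-0.001, 1.0, 0.002, -0.0]
contact_force: [-0.6, -0.5, -1.2]
gripper_width: 1.0
grasp_force: 0.0
```

```bash
python3 - <<'E'
from h import *
S=bot.read_camera("scene");T=bot.read_camera("top");o=bot.get_obs();x,y,z=o["eef_pos"];print(o["eef_pos"],o["t"])
draw("scene",S,[circ(.62,.3295,.135,.013),circ(.62,.3295,0,.024),circ(.62,.3295,.112,.024),circ(x,y,z-.065,.0425)],(400,150,500,270),5,"pics/n1.png")
draw("scene",S,[circ(.577,.026,.071,.03),circ(.577,.026,.049,.03)],(305,225,375,285),4,"pics/n2.png")
draw("top",T,[],(300,185,350,240),5,"pics/n3.png")
a=[cv2.imread(f"pics/n{i}.png") for i in(1,2,3)]
h=600;cv2.imwrite("pics/n.png",cv2.hconcat([cv2.copyMakeBorder(i,0,h-i.shape[0],0,0,0) for i in a])[:,:800])
c=hullc
print("lid top",fit("top",T,(325,209),16,beige,[(.03,.071),(.03,.067)])[:3])
E
```

```text
[0.61977297 0.32608431 0.23481514] 22.775
lid top (array([0.57571304, 0.02774106]), array([ 22,  23, 388], dtype=int32), (24, 24))
```

View pics/n.png

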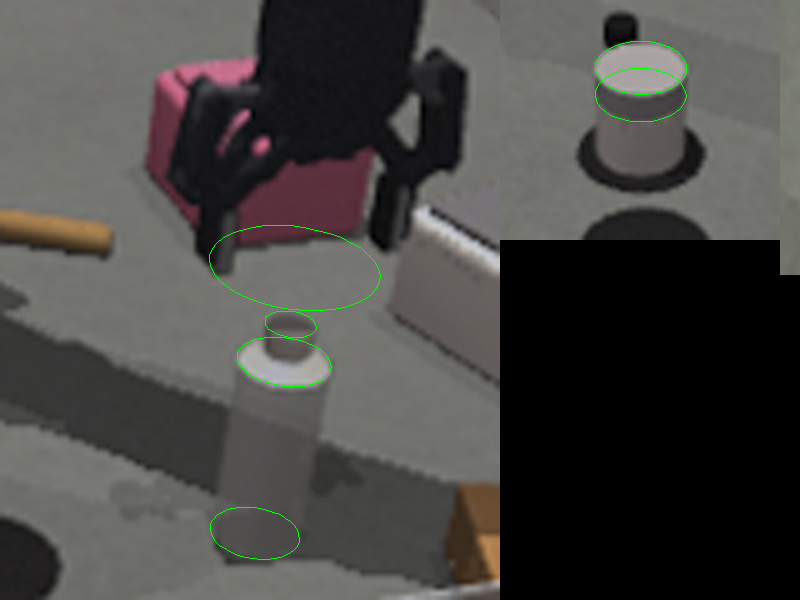

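The lid is seated: its top overlay at z = 71 mm matches. The bottle overlay also fits, so I'm descending on the bottle.

Emit:
servo_tool(motion=[0,-0.15,1,0,0,0,0,0,0,1,0,0,0,0,0,0,1,0,0,0,0,0,0,1,0,0,0,0,0,0,0.5,0,0,0,0])

```text
t: 23.4
eef_pos: [0.6192, 0.3289, 0.1427]
tool_rot: [0.001, 1.0, 0.0, -0.001]
contact_force: [-0.1, -0.2, -0.7]
gripper_width: 1.001
grasp_force: 0.0
```

Emit:
servo_tool(motion=[0,0,0,0,0,0,0.3,0,0,0,0,0,0,0.5,0,0,0,0,0,0,1,0,0,0,0,0,0,1,0,0,0,0,0,0,1])

```text
t: 24.02
eef_pos: [0.6204, 0.3298, 0.146]
tool_rot: [-0.001, 1.0, 0.0, 0.001]
contact_force: [-0.0, -0.4, 5.1]
gripper_width: 0.548
grasp_force: 41.6
```

Emit:
servo_tool(motion=[0,0,0,0,0,0,1,0,0,0,0,0,0,1])

```text
t: 24.28
eef_pos: [0.6203, 0.3299, 0.146]
tool_rot: [-0.001, 1.0, 0.0, 0.001]
contact_force: [0.4, 1.3, 6.0]
gripper_width: 0.55
grasp_force: 41.7
```

Emit:
servo_tool(motion=[0,0,-1,0,0,0,1,0,0,-1,0,0,0,1,0,0,-1,0,0,0,1,0,0,-1,0,0,0,1,0.18,1,0,0,0,0,1])

```text
t: 24.9
eef_pos: [0.6235, 0.3115, 0.2277]
tool_rot: [-0.002, 1.0, 0.002, 0.002]
contact_force: [-0.4, -0.6, -0.7]
gripper_width: 0.548
grasp_force: 41.3
```

Emit:
servo_tool(motion=[0.18,1,0,0,0,0,1,0.18,1,0,0,0,0,1,0.18,1,0,0,0,0,1,0.18,1,0,0,0,0,1,0.18,1,0,0,0,0,1])

```text
t: 25.52
eef_pos: [0.6417, 0.2079, 0.2248]
tool_rot: [0.0, 1.0, 0.0, -0.0]
contact_force: [1.2, -0.7, -1.3]
gripper_width: 0.55
grasp_force: 41.3
```

Emit:
servo_tool(motion=[0.18,1,0,0,0,0,1,0.18,1,0,0,0,0,1,0.18,1,0,0,0,0,1,0.18,1,0,0,0,0,1,0.18,1,0,0,0,0,1])

```text
t: 26.15
eef_pos: [0.6597, 0.1081, 0.2249]
tool_rot: [-0.0, 1.0, 0.0, 0.0]
contact_force: [-0.3, -0.2, -1.1]
gripper_width: 0.552
grasp_force: 41.3
```

Emit:
servo_tool(motion=[0.18,1,0,0,0,0,1,0.18,1,0,0,0,0,1,0.18,1,0,0,0,0,1,0.18,1,0,0,0,0,1,0.12,1,0,0,0,0,1])

```text
t: 26.78
eef_pos: [0.6765, 0.0081, 0.2249]
tool_rot: [-0.0, 1.0, 0.0, 0.0]
contact_force: [-0.6, 0.4, -0.7]
gripper_width: 0.552
grasp_force: 41.3
```

Emit:
servo_tool(motion=[0,0.3,0,0,0,0,1,0,0,0,0,0,0,1,0,0,0,0,0,0,1])

```text
t: 27.15
eef_pos: [0.6761, 0.0047, 0.2249]
tool_rot: [-0.0, 1.0, 0.001, -0.0]
contact_force: [-0.1, 0.8, -0.3]
gripper_width: 0.552
grasp_force: 41.3
```

```bash
python3 - <<'E'
from h import *
for _ in range(3):
    S=bot.read_camera("scene");o=bot.get_obs();print(o["eef_pos"],o["t"])
x,y,z=o["eef_pos"];b=z-.146
draw("scene",S,[circ(x,y,b,.024),circ(x,y,b+.112,.024),circ(.6755,.004,.004,.042)],(290,170,400,310),4,"pics/o.png")
E
```

```text
[0.67617439 0.00475147 0.22496862] 27.2
[0.6761951  0.00464755 0.22498987] 27.25
[0.6762041  0.00449772 0.22495767] 27.3
```

View pics/o.png

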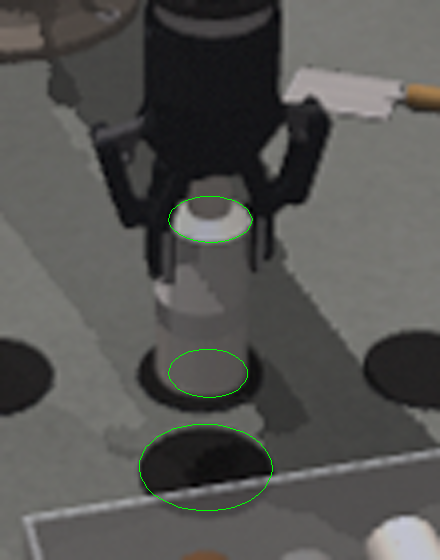

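Emit:
servo_tool(motion=[0,0,1,0,0,0,1,0,0,1,0,0,0,1,0,0,1,0,0,0,1,0,0,0.5,0,0,0,1,0,0,0.22,0,0,0,1])

```text
t: 27.92
eef_pos: [0.6761, 0.0034, 0.1499]
tool_rot: [0.0, 1.0, 0.0, -0.001]
contact_force: [-4.9, -1.9, 15.4]
gripper_width: 0.55
grasp_force: 42.5
```

Emit:
servo_tool(motion=[0,0,0,0,0,0,1,0,0,0,0,0,0,1])

```text
t: 28.18
eef_pos: [0.6766, 0.0034, 0.151]
tool_rot: [-0.0, 1.0, 0.0, 0.001]
contact_force: [0.6, 1.3, 0.2]
gripper_width: 0.553
grasp_force: 41.3
```

Emit:
servo_tool(motion=[0,0,0,0,0,0,0.4,0,0,0,0,0,0,0.2,0,0,0,0,0,0,0,0,0,-0.3,0,0,0,0,0,0,-1,0,0,0,0])

```text
t: 28.8
eef_pos: [0.6757, 0.0033, 0.1764]
tool_rot: [0.0, 1.0, 0.0, -0.001]
contact_force: [-0.1, 1.0, 0.4]
gripper_width: 1.001
grasp_force: 0.0
```

Emit:
servo_tool(motion=[0,0,-1,0,0,0,0,0,0,-1,0,0,0,0,0,0,-1,0,0,0,0,-0.1,1,0,0,0,0,0,-0.3,1,0,0,0,0,0])

```text
t: 29.42
eef_pos: [0.6677, -0.0389, 0.2359]
tool_rot: [0.0, 1.0, -0.0, -0.0]
contact_force: [-0.6, -0.3, -0.7]
gripper_width: 1.002
grasp_force: 0.0
```

Emit:
servo_tool(motion=[-0.4,1,0,0,0,0,0,-0.4,1,0,0,0,0,0,-0.4,1,0,0,0,0,0,-0.4,1,0,0,0,0,0,-0.4,1,0,0,0,0,0])

```text
t: 30.05
eef_pos: [0.6278, -0.138, 0.2366]
tool_rot: [0.0, 1.0, 0.0, 0.0]
contact_force: [0.4, 0.3, -0.2]
gripper_width: 1.001
grasp_force: 0.0
```

Emit:
servo_tool(motion=[-0.4,1,0,0,0,0,0,-0.4,1,0,0,0,0,0,-0.4,1,0,0,0,0,0,-0.4,1,0,0,0,0,0,-0.4,1,0,0,0,0,0])

```text
t: 30.68
eef_pos: [0.5878, -0.2379, 0.2365]
tool_rot: [0.0, 1.0, 0.0, 0.0]
contact_force: [0.9, -0.0, 0.3]
gripper_width: 1.001
grasp_force: 0.0
```

Emit:
servo_tool(motion=[-0.4,1,0,0,0,0,0,-0.4,1,0,0,0,0,0,-0.4,1,0,0,0,0,0,-0.4,1,0,0,0,0,0,-0.25,0.85,0,0,0,0,0])

```text
t: 31.3
eef_pos: [0.5507, -0.3352, 0.2365]
tool_rot: [0.0, 1.0, -0.0, -0.0]
contact_force: [-0.1, 0.5, -1.0]
gripper_width: 1.001
grasp_force: 0.0
```

Emit:
servo_tool(motion=[0,0,0,0,0,0,0.2,0,0,0,0,0,0,0.2])

```text
t: 31.55
eef_pos: [0.5519, -0.3327, 0.2365]
tool_rot: [-0.0, 1.0, 0.001, 0.0]
contact_force: [0.7, 0.5, 0.5]
gripper_width: 0.798
grasp_force: 0.0
```

```bash
python3 - <<'E'
from h import *
S=bot.read_camera("scene");T=bot.read_camera("top");o=bot.get_obs();x,y,z=o["eef_pos"];print(o["eef_pos"],o["t"])
print("botcap",fit("top",T,(332,170),14,lambda p:p.min(2)>180,[(.013,.139)]))
print("pad0",ray("top",(332.9,178.1),.004))
print("lid",fit("top",T,(325,209),16,beige,[(.03,.071),(.03,.067)])[0])
v=(.5515,-.3335)
draw("scene",S,[circ(*v,0,.014),circ(*v,.045,.014),circ(*v,.07,.011),circ(x,y,z-.065,.035)],(170,190,250,290),4,"pics/v1.png")
draw("top",T,[],(290,150,370,240),5,"pics/v2.png")
draw("scene",S,[circ(.6766,.0034,.139,.013),circ(.6766,.0034,.004,.042),circ(.6766,.0034,.116,.024),circ(.6766,.0034,.004,.024)],(300,210,380,310),4,"pics/v3.png")
a=[cv2.imread(f"pics/v{i}.png") for i in(1,3)]
cv2.imwrite("pics/v.png",cv2.hconcat([cv2.copyMakeBorder(i,0,600-i.shape[0],0,0,0) for i in a])[:,:800])
E
```

```text
[ 0.55202667 -0.33230161  0.23652568] 31.65
botcap (array([0.6757804 , 0.00553178]), array([10, 10, 74], dtype=int32), (11, 11), array([332.78378378, 165.33783784]))
pad0 [0.67463704 0.00613881]
lid [0.57599761 0.02779677]
```

View pics/v.png

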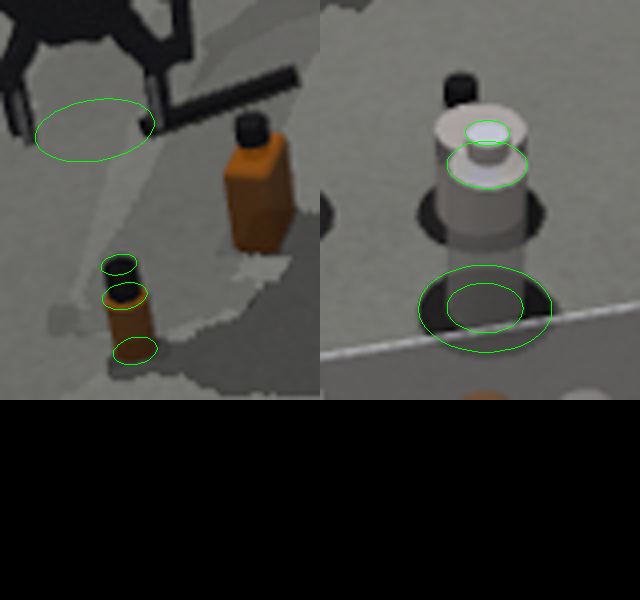

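The bottle is centred on its pad, with the cap at (332.8,165.3), about 1.5 mm off. The vial overlay agrees, so I'm descending.

Emit:
servo_tool(motion=[0.05,0,1,0,0,0,0.2,0,0,1,0,0,0,0.2,0,0,1,0,0,0,0.2,0,0,1,0,0,0,0.2,0,0,1,0,0,0,0.2])

```text
t: 32.28
eef_pos: [0.5522, -0.3335, 0.1348]
tool_rot: [-0.0, 1.0, 0.0, -0.0]
contact_force: [0.1, -0.3, -0.2]
gripper_width: 0.802
grasp_force: 0.0
```

Emit:
servo_tool(motion=[0,0,1,0,0,0,0.2,0,0,1,0,0,0,0.2,0,0,0.9,0,0,0,0.2,0,0,0,0,0,0,0.4,0,0,0,0,0,0,0.5])

```text
t: 32.9
eef_pos: [0.5528, -0.3338, 0.0789]
tool_rot: [0.0, 1.0, 0.0, 0.0]
contact_force: [0.9, -0.6, 1.4]
gripper_width: 0.5
grasp_force: 0.0
```

Emit:
servo_tool(motion=[0,0,0,0,0,0,0.57,0,0,0,0,0,0,0.62,0,0,0,0,0,0,0.66,0,0,0,0,0,0,0.7,0,0,0,0,0,0,0.8], grip_force=30)

```text
t: 33.52
eef_pos: [0.5526, -0.3337, 0.079]
tool_rot: [0.0, 1.0, 0.0, 0.0]
contact_force: [-0.9, 0.9, 4.9]
gripper_width: 0.315
grasp_force: 29.5
```

Emit:
servo_tool(motion=[0,0,0,0,0,0,1,0,0,0,0,0,0,1,0,0,0,0,0,0,1])

```text
t: 33.9
eef_pos: [0.5526, -0.3337, 0.079]
tool_rot: [0.0, 1.0, 0.0, 0.0]
contact_force: [-1.6, -0.1, 5.3]
gripper_width: 0.319
grasp_force: 29.6
```

Emit:
servo_tool(motion=[0,0,-1,0,0,0,1,0,0,-1,0,0,0,1,0,-1,-1,0,0,0,1,0,-1,-1,0,0,0,1,0,-1,-1,0,0,0,1])

```text
t: 34.52
eef_pos: [0.5526, -0.2732, 0.1807]
tool_rot: [0.0, 1.0, 0.0, 0.001]
contact_force: [1.5, 0.4, -0.3]
gripper_width: 0.319
grasp_force: 29.6
```

Emit:
servo_tool(motion=[0,-1,-1,0,0,0,1,0,-1,-1,0,0,0,1,0,-1,-1,0,0,0,1,0,-1,0,0,0,0,1,0,-1,0,0,0,0,1])

```text
t: 35.15
eef_pos: [0.5519, -0.1723, 0.2381]
tool_rot: [-0.0, 1.0, 0.0, -0.0]
contact_force: [-0.9, 0.2, -0.3]
gripper_width: 0.318
grasp_force: 29.6
```

Emit:
servo_tool(motion=[0,-1,0,0,0,0,1,0,-1,0,0,0,0,1,0,-1,0,0,0,0,1,0,-1,0,0,0,0,1,0,-1,0,0,0,0,1])

```text
t: 35.78
eef_pos: [0.5522, -0.0723, 0.2383]
tool_rot: [-0.0, 1.0, 0.0, -0.0]
contact_force: [0.1, 0.5, 0.1]
gripper_width: 0.319
grasp_force: 29.6
```

Emit:
servo_tool(motion=[0,-1,0,0,0,0,1,0,-1,0,0,0,0,1,0,-1,0,0,0,0,1,0,-1,0,0,0,0,1,0,-1,0,0,0,0,1])

```text
t: 36.4
eef_pos: [0.5521, 0.0277, 0.2384]
tool_rot: [0.0, 1.0, 0.0, -0.0]
contact_force: [0.4, -0.7, 0.1]
gripper_width: 0.323
grasp_force: 29.6
```

Emit:
servo_tool(motion=[0.5,-1,0,0,0,0,1,0.5,-1,0,0,0,0,1,0.5,-1,0,0,0,0,1,0.5,-1,0,0,0,0,1,0.5,-1,0,0,0,0,1])

```text
t: 37.02
eef_pos: [0.603, 0.1277, 0.2384]
tool_rot: [-0.0, 1.0, 0.0, -0.0]
contact_force: [0.4, -0.5, -0.5]
gripper_width: 0.324
grasp_force: 29.6
```

Emit:
servo_tool(motion=[0.3,-1,0,0,0,0,1,0.05,-1,0,0,0,0,1,0,-0.4,1,0,0,0,1,0,0,1,0,0,0,1,0,0,1,0,0,0,1])

```text
t: 37.65
eef_pos: [0.6087, 0.173, 0.1762]
tool_rot: [0.001, 1.0, -0.0, -0.001]
contact_force: [-0.2, -0.3, -0.8]
gripper_width: 0.324
grasp_force: 29.6
```

Emit:
servo_tool(motion=[0,0,1,0,0,0,1,0,0,1,0,0,0,1,0,0,0,0,0,0,1,0,0,0,0,0,0,1])

```text
t: 38.15
eef_pos: [0.6096, 0.1745, 0.1389]
tool_rot: [-0.0, 1.0, 0.0, 0.0]
contact_force: [-0.1, 0.1, 0.7]
gripper_width: 0.322
grasp_force: 29.6
```

```bash
python3 - <<'E'
from h import *
S=bot.read_camera("scene");o=bot.get_obs();x,y,z=o["eef_pos"];print(o["eef_pos"],o["t"],o["gripper_width"])
b=z-.079
draw("scene",S,[circ(x,y,b,.014),circ(x,y,b+.045,.014),circ(.609,.1747,.004,.042)],(340,190,440,290),5,"pics/w.png")
E
```

```text
[0.60980947 0.17465287 0.13928639] 38.2 0.32018731514300797
```

View pics/w.png

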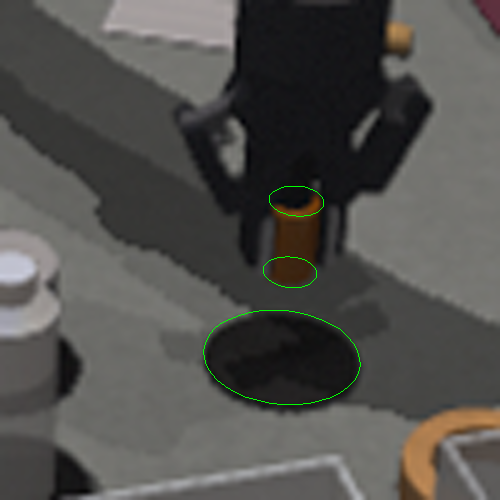

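Emit:
servo_tool(motion=[0,0,1,0,0,0,1,0,0,1,0,0,0,1,0,0,0.5,0,0,0,1,0,0,0.28,0,0,0,1,0,0,0,0,0,0,1])

```text
t: 38.83
eef_pos: [0.6093, 0.1746, 0.083]
tool_rot: [-0.0, 1.0, 0.0, 0.0]
contact_force: [-0.3, -0.8, -0.6]
gripper_width: 0.317
grasp_force: 29.7
```

Emit:
servo_tool(motion=[0,0,0,0,0,0,0.6,0,0,0,0,0,0,0.5,0,0,0,0,0,0,0.3,0,0,0,0,0,0,0.3,0,0,-0.3,0,0,0,0.3])

```text
t: 39.45
eef_pos: [0.6089, 0.1742, 0.0887]
tool_rot: [0.0, 1.0, 0.0, -0.0]
contact_force: [-0.3, 0.3, 0.1]
gripper_width: 0.7
grasp_force: 0.0
```

Emit:
servo_tool(motion=[0,0,-1,0,0,0,0.3,0,0,-1,0,0,0,0.3,0,0,-1,0,0,0,0.3,0,0,-1,0,0,0,0.2,0,0,-1,0,0,0,0.1])

```text
t: 40.08
eef_pos: [0.6093, 0.1744, 0.1906]
tool_rot: [-0.0, 1.0, 0.0, 0.0]
contact_force: [1.1, 1.3, 0.3]
gripper_width: 0.899
grasp_force: 0.0
```

Emit:
servo_tool(motion=[-0.4,1,-1,0,0,0,0.1,-0.4,1,0,0,0,0,0.1,-0.4,1,0,0,0,0,0.1,-0.4,1,0,0,0,0,0,-0.4,1,0,0,0,0,0])

```text
t: 40.7
eef_pos: [0.5684, 0.0728, 0.2083]
tool_rot: [0.0, 1.0, -0.0, -0.001]
contact_force: [0.8, -0.4, -0.6]
gripper_width: 0.999
grasp_force: 0.0
```

Emit:
servo_tool(motion=[-0.4,1,0,0,0,0,0,-0.4,1,0,0,0,0,0,-0.4,1,0,0,0,0,0,-0.4,1,0,0,0,0,0,-0.4,1,0,0,0,0,0])

```text
t: 41.32
eef_pos: [0.5287, -0.0269, 0.2089]
tool_rot: [0.0, 1.0, 0.0, 0.0]
contact_force: [-0.5, 0.8, -0.5]
gripper_width: 1.002
grasp_force: 0.0
```

Emit:
servo_tool(motion=[-0.4,1,0,0,0,0,0,-0.4,1,0,0,0,0,0,-0.4,1,0,0,0,0,0,-0.4,1,0,0,0,0,0,-0.4,1,0,0,0,0,0])

```text
t: 41.95
eef_pos: [0.4887, -0.1268, 0.209]
tool_rot: [0.0, 1.0, 0.0, 0.0]
contact_force: [0.1, 0.3, -0.3]
gripper_width: 1.0
grasp_force: 0.0
```

```bash
python3 - <<'E'
from h import *
from scipy.optimize import minimize
o=bot.get_obs();print(o["eef_pos"],o["t"])
Tn=bot.read_camera("top")
print("vial",fit("top",Tn,(271,199),9,lambda p:(p.max(2)<55)&(p.max(2)>34),[(.011,.074),(.011,.049)])[:3],"pad .607 .177")
for c,f,b in(("top","pics/top0.png",(410,240,450,282)),("scene","pics/scene0.png",(218,212,250,256))):
    im=cv2.imread(f)[:,:,::-1];x0,y0,x1,y1=b;s=8
    m=(im[y0:y1,x0:x1].astype(int));m=((m[...,0]-m[...,2]>18)|((m.max(2)<55))).astype(np.uint8)
    n,l,st,ce=cv2.connectedComponentsWithStats(m);m=(l==1+np.argmax(st[1:,4])).astype(np.uint8)
    M=cv2.resize(m,None,fx=s,fy=s,interpolation=0)
    def mask(p):
        x,y,a=p;R=np.array([[np.cos(a),-np.sin(a)],[np.sin(a),np.cos(a)]]);B=[]
        for z in(0,.07):
            for q in((.028,.017),(-.028,.017),(-.028,-.017),(.028,-.017)):B.append([*(R@q+[x,y]),z])
        o=np.zeros_like(M)
        for P in(np.array(B),np.vstack([circ(x,y,.07,.012),circ(x,y,.095,.012)])):
            cv2.fillConvexPoly(o,cv2.convexHull((((proj(c,P)-[x0,y0]+.5)*s).round().astype(np.int32))),1)
        return o
    cost=lambda p:(mask(p)!=M).sum()
    best=min((minimize(cost,[.439,-.239,a],method="Nelder-Mead",options=dict(initial_simplex=[[.439,-.239,a],[.445,-.239,a],[.439,-.233,a],[.439,-.239,a+.3]])) for a in np.radians(np.arange(-90,90,20))),key=lambda r:r.fun)
    print(c,best.x[:2],np.degrees(best.x[2]),best.fun/s/s,m.sum())
E
```

```text
[ 0.48866405 -0.12683263  0.20896623] 41.95
vial (array([0.6047549 , 0.17455547]), array([10,  9, 35], dtype=int32), (10, 11)) pad .607 .177
top [ 0.43844533 -0.23832917] -21.030009205421734 33.390625 348Traceback (most recent call last):
  File "<stdin>", line 20, in <module>
  File "<stdin>", line 20, in <genexpr>
    res = _minimize_neldermead(fun, x0, args, callback, bounds=bounds,
                               **options)
    fxcc = func(xcc)
    fx = function(np.copy(x), *(wrapper_args + args))
  File "<stdin>", line 19, in <lambda>
  File "<stdin>", line 17, in mask
  File "h.py", line 9, in proj
    k=bot.get_calibration(c);return cv2.projectPoints(np.float64(P).reshape(-1,3),k["rvec"],k["tvec"],k["mtx"],None)[0].reshape(-1,2)
ValueError: time passes only in moves, steps and waits
```

Fitted flask pose is (0.4405,−0.2406) after bias, with yaw −21°. I'm approaching and aligning to it.

Emit:
servo_tool(motion=[-0.4,0.95,0,0,0,0,0,-0.4,0.95,0,0,0,0,0,-0.4,0.95,0,0,0,0,0,-0.4,0.95,0,0,0,0,0,-0.4,0.95,0,0,0,0,0])

```text
t: 42.62
eef_pos: [0.4489, -0.2213, 0.209]
tool_rot: [0.0, 1.0, 0.0, 0.0]
contact_force: [0.0, -0.2, -1.5]
gripper_width: 1.0
grasp_force: 0.0
```

Emit:
servo_tool(motion=[-0.4,0.95,0,0,0,0,0,0,0,0,0,0,1,0,0,0,0,0,0,1,0,0,0,0,0,0,0.39,0,0,0,0,0,0,0,0])

```text
t: 43.25
eef_pos: [0.4413, -0.2396, 0.209]
tool_rot: [0.0, 0.984, -0.178, 0.0]
contact_force: [-0.3, 0.2, -0.1]
gripper_width: 0.998
grasp_force: 0.0
```

```bash
python3 - <<'E'
from h import *
S=bot.read_camera("scene");o=bot.get_obs();x,y,z=o["eef_pos"];print(o["eef_pos"],o["t"],o["tool_rot"])
a=np.radians(-20.5);R=np.array([[np.cos(a),-np.sin(a)],[np.sin(a),np.cos(a)]]);B=lambda zz:[[*(R@q+[.4405,-.2406]),zz] for q in((.028,.017),(-.028,.017),(-.028,-.017),(.028,-.017))]
F=[[*(R@q+[x,y]),z-.065] for q in((.011,.0425),(-.011,.0425),(-.011,-.0425),(.011,-.0425))]
draw("scene",S,[B(0),B(.07),circ(.4405,-.2406,.095,.012),F],(190,165,280,265),6,"pics/f.png")
E
```

```text
[ 0.44129627 -0.23960665  0.2089757 ] 43.3 [ 1.36500183e-05  9.84138904e-01 -1.77399559e-01  1.20039198e-04]
```

View pics/f.png

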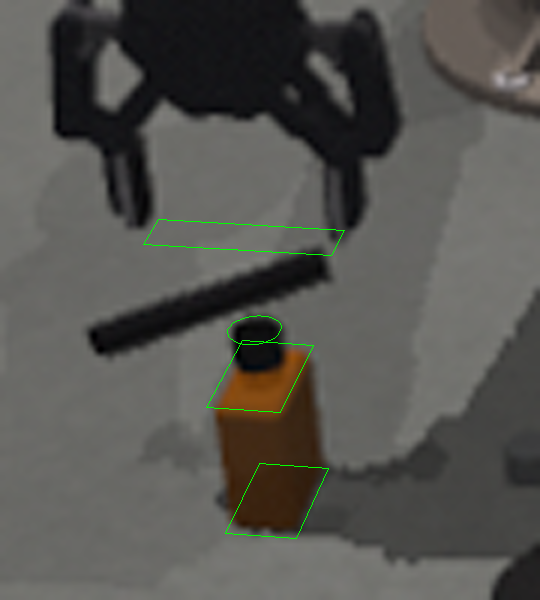

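The overlay matches the flask top at (260,378) in the crop, yaw included. Descending and gripping.

Emit:
servo_tool(motion=[0,0,1,0,0,0,0,0,0,1,0,0,0,0,0,0,1,0,0,0,0,0,0,1,0,0,0,0,0,0,1,0,0,0,0])

```text
t: 43.92
eef_pos: [0.4414, -0.2397, 0.1083]
tool_rot: [-0.0, 0.984, -0.177, 0.0]
contact_force: [0.4, 0.4, -0.7]
gripper_width: 0.999
grasp_force: 0.0
```

Emit:
servo_tool(motion=[0,0,0.2,0,0,0,0.3,0,0,0,0,0,0,0.45,0,0,0,0,0,0,0.52,0,0,0,0,0,0,0.57,0,0,0,0,0,0,0.62], grip_force=40)

```text
t: 44.55
eef_pos: [0.4417, -0.2399, 0.1056]
tool_rot: [0.0, 0.984, -0.178, 0.001]
contact_force: [-0.6, 0.3, 5.3]
gripper_width: 0.392
grasp_force: 40.0
```

Emit:
servo_tool(motion=[0,0,0,0,0,0,0.7,0,0,0,0,0,0,1,0,0,0,0,0,0,1,0,0,0,0,0,0,1])

```text
t: 45.05
eef_pos: [0.4418, -0.2399, 0.1056]
tool_rot: [0.0, 0.984, -0.178, 0.001]
contact_force: [-0.8, 0.3, 6.8]
gripper_width: 0.395
grasp_force: 40.1
```

Emit:
servo_tool(motion=[0,0,-1,0,0,0,1,0,0,-1,0,0,0,1,0,0,-1,0,0,0,1,0.347,-0.982,0,0,0,0,1,0.347,-0.982,0,0,0,0,1])

```text
t: 45.68
eef_pos: [0.4682, -0.2076, 0.1652]
tool_rot: [0.0, 0.984, -0.179, 0.0]
contact_force: [-0.1, 0.7, -0.7]
gripper_width: 0.393
grasp_force: 40.1
```

Emit:
servo_tool(motion=[0.347,-0.982,0,0,0,0,1,0.347,-0.982,0,0,0,0,1,0.347,-0.982,0,0,0,0,1,0.347,-0.982,0,0,0,0,1,0.347,-0.982,0,0,0,0,1])

```text
t: 46.3
eef_pos: [0.5358, -0.127, 0.1649]
tool_rot: [0.0, 0.984, -0.178, -0.0]
contact_force: [-0.3, -0.2, -1.3]
gripper_width: 0.392
grasp_force: 40.1
```

Emit:
servo_tool(motion=[0.347,-0.982,0,0,0,0,1,0,0,0,0,0,0,1,0,0,0,0,0,0,1])

```text
t: 46.68
eef_pos: [0.5479, -0.1125, 0.1647]
tool_rot: [0.0, 0.984, -0.178, -0.0]
contact_force: [-0.2, 0.7, -1.4]
gripper_width: 0.392
grasp_force: 40.1
```

Emit:
servo_tool(motion=[0,0,0,0,0,0,1])

```text
t: 46.8
eef_pos: [0.5478, -0.113, 0.1648]
tool_rot: [0.0, 0.984, -0.179, -0.0]
contact_force: [-0.3, 0.2, -1.1]
gripper_width: 0.394
grasp_force: 40.1
```

Emit:
servo_tool(motion=[0.04,0,1,0,0,0,1,0,0,1,0,0,0,1,0,0,0.5,0,0,0,1,0,0,0.24,0,0,0,1,0,0,0,0,0,0,1])

```text
t: 47.42
eef_pos: [0.5494, -0.1125, 0.1104]
tool_rot: [0.0, 0.984, -0.178, 0.0]
contact_force: [-0.0, -0.2, -0.6]
gripper_width: 0.395
grasp_force: 40.1
```

Emit:
servo_tool(motion=[0,0,0,0,0,0,0.55,0,0,0,0,0,0,0.4,0,0,0,0,0,0,0.2,0,0,0,0,0,0,0.2,0,0,-0.3,0,0,0,0.2])

```text
t: 48.05
eef_pos: [0.5489, -0.1122, 0.116]
tool_rot: [0.0, 0.984, -0.178, -0.0]
contact_force: [-0.8, -0.5, 0.7]
gripper_width: 0.8
grasp_force: 0.0
```

Emit:
servo_tool(motion=[0,0,-1,0,0,0,0.2,0,0,-1,0,0,0,0.2,0,0,-1,0,0,0,0.2,0,0,-1,0,0,0,0.2,0,0,-1,0,0,0,0.2])

```text
t: 48.68
eef_pos: [0.5491, -0.1123, 0.2172]
tool_rot: [-0.0, 0.984, -0.178, 0.0]
contact_force: [-0.1, 0.0, 0.4]
gripper_width: 0.799
grasp_force: 0.0
```

Emit:
servo_tool(motion=[0,1,-0.5,0,0,0,0,0,1,0,0,0,0,0,0,1,0,0,0,0,0,0,1,0,0,0,0,0,0,1,0,0,0,0,0])

```text
t: 49.3
eef_pos: [0.5139, -0.2065, 0.2266]
tool_rot: [0.0, 0.984, -0.178, 0.0]
contact_force: [0.7, -0.2, -1.0]
gripper_width: 0.998
grasp_force: 0.0
```

Emit:
servo_tool(motion=[0,1,0,0,0,0,0,0,1,0,0,0,0,0,0,1,0,0,0,0,0,0,1,0,0,0,0,0,0,1,0,0,0,0,0])

```text
t: 49.92
eef_pos: [0.4788, -0.3001, 0.2265]
tool_rot: [0.0, 0.984, -0.178, 0.0]
contact_force: [0.2, 0.3, -0.1]
gripper_width: 0.999
grasp_force: 0.0
```

```bash
python3 - <<'E'
from h import *
S=bot.read_camera("scene");T=bot.read_camera("top");o=bot.get_obs();print(o["eef_pos"],o["t"])
for n in("jar","lid","tall_bottle","flask","vial"):print(n,[([round(float(x)) for x in d["uv"]],round(d["p"],2)) for d in bot.boxes_of("scene",n)][:2])
P=[(.5775,.026),(.609,.1745),(.5486,-.112),(.677,.0035)]
draw("top",T,[circ(x-.0025,y+.0023,.004,.042) for x,y in P],(250,145,410,250),5,"pics/z1.png")
draw("scene",S,[circ(x,y,.004,.042) for x,y in P],(260,200,420,305),5,"pics/z2.png")
cv2.imwrite("pics/z.png",cv2.resize(cv2.vconcat([cv2.imread("pics/z1.png"),cv2.imread("pics/z2.png")]),(457,600)))
E
```

```text
[ 0.47787879 -0.30193885  0.22639398] 50.025
jar [([343, 269], 0.37)]
lid [([337, 242], 0.64)]
tall_bottle [([343, 269], 0.63), ([398, 264], 0.38)]
flask [([286, 250], 0.69)]
vial [([395, 250], 0.56)]
```

View pics/z.png

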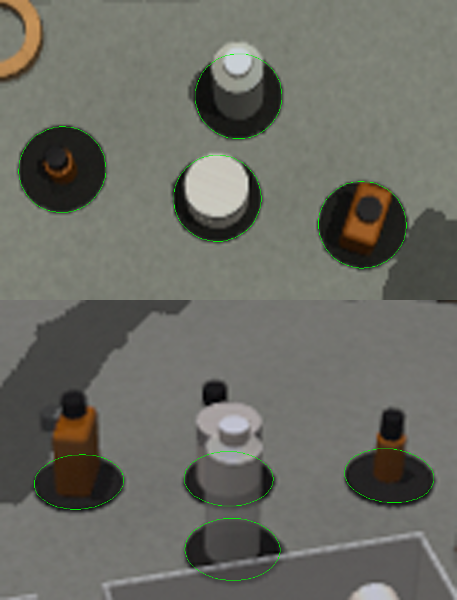

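All four containers stand upright on their pads: top-view crop jar and lid at (216,190), bottle (237,75), vial (60,163), flask (367,215). The lid is closed and the arm is clear, so I'm handing in.

```bash
python3 -c "
from station import bot
print(bot.hand_in())"
```

```text
the job is handed in; nothing more can be done
None
```

The job is handed in: jar on the middle pad with its lid closed, bottle on the back pad, vial on the left pad by the scanner and flask on the right, all upright and free and about centred by camera (vial checked only to about 3 mm), after about 50 s of robot time.

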